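# Refit the filter disk and lock ring of a desk humidifier

## Task

Put the desk humidifier back together: lay the small filter disk flat in its mouth, knob up, then set the lock ring with the two ears over it and turn the ring clockwise (seen from above) until both ears are fully under the two hooks, against their stops, with the ring sitting down on the humidifier's top.

Things in the scene. Friction and masses are not known exactly. Their poses are not given: they have to be found in the camera images.
- humidifier: Fixed grey drum, 116 mm across, flat top (shoulder) 80 mm up. Two white hooks on the shoulder, on its x axis (+x and -x), 45-57 mm from the axis, 15 high: a post (the stop) and a plate 11 mm above the shoulder anticlockwise of it. Home: ears along this x axis, either way, stop 3 deg beyond. Ears go down freely 35-140 deg anticlockwise of x. Origin: underside centre, z up.
- mouth (a point): Centre of the ledge the disk lies on, 89 mm above the desk, inside the humidifier's white round neck: neck 58 mm outside and 52 mm inside diameter, rim 96 mm above the desk (7 above the ledge, 16 above the shoulder). The ledge is a grey floor with a black 28 mm hole. Axes as the humidifier's.
- disk: Filter disk, loose, white plastic, 42 mm diameter, 6 mm thick, bevelled lower edge, 12 small dark holes on top; upright cylindrical knob in the middle, 12 mm diameter, 6 to 30 mm above the underside. About 25 g. Starts knob up on the desk. Origin: underside centre, z up the knob. 5 mm to spare all round in the neck. (The 84 mm lid with flared knob is a mug's.)
- ring: Lock ring, loose, white, about 60 g, 40 mm high, right way up. Skirt 76 mm outside, 70 inside, 18 deep: goes over the neck, stands on the shoulder. Above it a round collar to grip in any direction, 52 mm outside, 36 inside, 22-40 mm up. Two ears at the bottom on its x axis, 14 wide, 5 thick, out to 54 mm from the axis. Origin: underside centre, z up. (The roll without ears is tape.)
Things that resemble listed ones, but are neither listed nor needed, are in the scene too. What is shaped like the disk but purple or red is not meant. Leave any red look-alike of the ring alone.

How it is judged:
By the outcome, as a careful person would: the job done as asked, in the order asked, and still so for the second after the job is handed in, with the robot touching nothing.
It also fails if it takes over 61 s, if anything falls off the work surface, if the arm or the gripper's body presses on something with over 40 N, if the wrist force passes 120 N, or if a joint passes its speed limit or range.

## Robot

A 7-joint arm with a two-finger parallel gripper is mounted at the origin on the work surface. World frame = base frame: x ahead of the robot, y to its left, z up, the work surface at z = 0. Lengths are in m, angles in rad, forces in N, time in s.
With the tool pointing down it reaches from about 0.4 to 0.875 m from the base axis. Payload 19.3 kg.
Tool frame: the origin (TCP) lies midway between the tips of the shut fingers; the grasp point (between the pads) lies bot.pinch_z behind it (bot.pinch_z is the distance from the TCP to the grasp point, in m); z points along the fingers, y is the line along which they close (so a half turn about z gives the same grasp; the last joint's range is limited). The gripper opens to 85 mm and grips with 20 to 120 N. Pads are 22 mm wide; open, the fingers measure 114 mm over their backs; the gripper's body (76 mm by 85 mm) begins 54 mm behind the grasp point. The pads swing forward as they close: fully open they stand 13 mm farther back than shut.
Start: joints at [1.222, 0.521, -0.036, 1.599, 0.021, 1.021, -0.113], TCP at [0.172, -0.601, 0.231] pointing down, gripper open.
Joint ranges: [-2.91, 2.91], [-0.3, 2.13], [-1.5, 1.42], [0.17, 2.43], [-1.26, 4.41], [0.16, 1.93], [-2.52, 2.52]. Speed limits (rad/s): [1.89, 1.89, 2.39, 2.39, 3.01, 3.01, 3.01].

## Interface

Orientations are given as [roll, pitch, yaw] about the fixed x, y, z axes, in that order (R = Rz(yaw) Ry(pitch) Rx(roll)).
In Python, from workcell import readout, grab_frame, camera_info, workorder, bot gives the robot as it stands. The module is installed in compiled form; this text tells all that it offers.
- The arm moves only by the tool drive_tool, never from a script. Its argument "targets" is a list of rows, each an object of numbers: "dx", "dy", "dz": the shift along the tool's x, y, z as a fraction of full scale; "yaw": the turn about the tool's z as a fraction of full scale; "fingers": the closure, from 0 (fully open) to 1 (shut). In form: [{"dx": .., "dy": .., "dz": .., "yaw": .., "fingers": ..}, ...]. A call has 1 to 20 rows; each row shifts and turns the commanded pose from where the row before left it, along the tool's axes as they then stand; what a row does not reach is not made up. Full scale, the value 1, is 0.1 m for a shift and 90 degrees for a turn. A row lasts 1/10 s, in which the tool goes at most 50 mm and 8.59 degrees, less where a joint would pass 70% of its speed; a pose out of reach is approached as far as the arm can. A call with a number of a shift or a turn outside -1 to 1 is refused whole. A call with a gripper value outside its range is refused whole. The fingers move at their own pace and stop on an object; "squeeze" is the grip in N (left out, the last holds). Time passes only in rows, so rows that do not move let the fingers close. It gives the time, the measured TCP pose, the force, the opening and the grip force at its end, in the units of the state.
- readout.observe(): the state, without advancing time (a new reading comes with each control period).
- grab_frame(name): name is "scene" or "side" or "wrist"; returns the picture (420x560x3 uint8, blue, green, red); there is no depth.
- camera_info(name): a dict with "fx", "fy", "cx", "cy" (pixels), "D" ([k1, k2, p1, p2, k3] as OpenCV has them; the pictures are not rectified), "T" (4x4, takes a point from camera to world coordinates); the wrist camera has in their place "hand_eye" (4x4, takes a point from camera to tool coordinates, whose origin is the TCP and whose axes are the flange's). Camera axes: x right, y up, looking along -z (the intrinsics and any distortion apply to the point x, -y, -z); pixel columns grow to the right and rows downward; lengths in m; the calibration is good to about 2 mm. A picture is of the moment at which its call begins: read the wrist's pose just before it. camera_info takes no time and is no camera call.
- workorder.job_done(): hands the job in; it is judged then, once.
The state is a dict: "clock": time; "qpos": joint angles; "qd": joint speeds; "joint_efforts": joint torques, N m; "position": TCP position; "tool_rot": TCP orientation; "force": force on the tool from outside, world axes, zero at the start; "moment": the same for the moment, N m; "grip_width": finger opening in m; "finger_force": force on a finger pad.
Only numpy, scipy, OpenCV 4.12 (cv2) and the standard library are available. Lean on these libraries where they do the work, as an engineer would, in place of code of your own. Each camera call takes 0.05 s, during which the arm holds its last target. There are 200 camera calls.

## Working session

There is one attempt and no reset: what is moved stays moved. The work goes in short steps, Python scripts to look and compute and a tool call to move; the robot and the scene stay as the last step left them, time stands still between calls to the robot, and variables do not carry over. Pictures are saved under pics/ and viewed, at most 10 in all, crops included, and the job is handed in when it is done.

Besides the shell and the picture viewer there is one more tool, called after "Call:" as name([rows], argument=value, ...), one row to a line, values as JSON. drive_tool: Moves the arm, as the interface text tells. Shift numbers are shares of 0.1 m and turn numbers shares of 90 degrees, none past 1 either way. Its arguments: {"type":"object","properties":{"targets":{"type":"array","items":{"type":"object","properties":{"dx":{"type":"number","minimum":-1,"maximum":1},"dy":{"type":"number","minimum":-1,"maximum":1},"dz":{"type":"number","minimum":-1,"maximum":1},"yaw":{"type":"number","minimum":-1,"maximum":1},"fingers":{"type":"number"}}}},"squeeze":{"type":"number"}},"required":["targets"]}

```bash
mkdir -p pics; cat > h.py <<'E'
import numpy as np,cv2
from workcell import readout,grab_frame,camera_info,workorder,bot
from scipy.spatial.transform import Rotation as R
def snap(n,f):
    s=readout.observe(); im=grab_frame(n); cv2.imwrite(f'pics/{f}.png',im); 
    np.save(f'pics/{f}.npy',np.r_[s['position'],s['tool_rot']]); return im
def camT(n,f=None):
    c=camera_info(n)
    if 'T' in c: return c,np.array(c['T'])
    p=np.load(f'pics/{f}.npy'); T=np.eye(4); T[:3,:3]=R.from_euler('xyz',p[3:]).as_matrix(); T[:3,3]=p[:3]
    return c,T@np.array(c['hand_eye'])
def K(c): return np.array([[c['fx'],0,c['cx']],[0,c['fy'],c['cy']],[0,0,1.]])
def plane(n,px,z,f=None):
    c,T=camT(n,f); u=cv2.undistortPoints(np.array(px,float).reshape(-1,1,2),K(c),np.array(c['D'],float))[:,0]
    d=np.c_[u[:,0],-u[:,1],-np.ones(len(u))]@T[:3,:3].T; o=T[:3,3]
    return o+d*((z-o[2])/d[:,2])[:,None]
def proj(n,P,f=None):
    c,T=camT(n,f); q=(np.atleast_2d(P)-T[:3,3])@T[:3,:3]; q=q*[1,-1,-1]
    return cv2.projectPoints(q,np.zeros(3),np.zeros(3),K(c),np.array(c['D'],float))[0][:,0]
E
python3 - <<'E'
from h import *
a=snap('scene','s0');b=snap('side','d0');c=snap('wrist','w0')
s=readout.observe();print(s['position'],s['tool_rot'],s['grip_width'],s['clock'],bot.pinch_z)
for n in('scene','side'):print(n,np.round(camera_info(n)['T'],3).tolist(),camera_info(n)['fx'])
print(camera_info('wrist')['hand_eye'])
E
```

```text
[ 0.17190843 -0.60064117  0.23088692] [-3.14076114e+00  3.92425819e-05  2.78752388e-01] 0.08540009915504626 0.15 0.0187
scene [[-0.222, -0.598, 0.77, 1.487], [0.975, -0.135, 0.176, 0.236], [-0.001, 0.79, 0.613, 0.891], [0.0, 0.0, 0.0, 1.0]] 543.0026352349907
side [[-0.833, 0.39, -0.392, 0.148], [-0.553, -0.604, 0.574, 0.51], [-0.013, 0.695, 0.719, 0.698], [0.0, 0.0, 0.0, 1.0]] 428.026363323338
[[ 8.24096339e-04  9.46958197e-01  3.21355713e-01  8.23311977e-02]
 [ 9.99999651e-01 -8.25149628e-04 -1.32917654e-04  1.06422292e-03]
 [ 1.39299085e-04  3.21355710e-01 -9.46958546e-01 -1.42342286e-01]
 [ 0.00000000e+00  0.00000000e+00  0.00000000e+00  1.00000000e+00]]
```

View pics/s0.png

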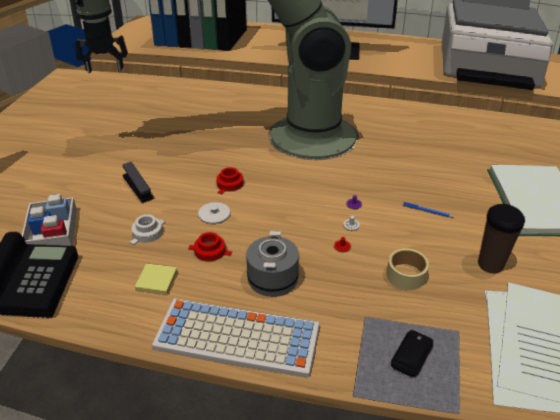

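View pics/d0.png

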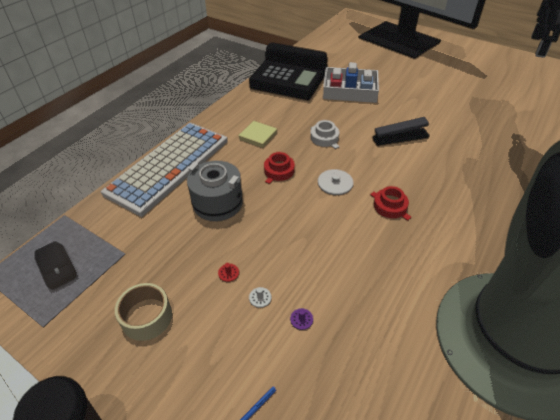

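The scene view shows the white disk at (351,224), the white ring at (147,228) with ears near (134,240) and (161,222), and the humidifier at (273,262) with hooks at (275,235) and (269,267). The side view shows the disk at (260,297), the ring at (324,132) and the neck at (213,175).

```bash
python3 - <<'E'
from h import *
print('disk',plane('scene',[[351,225]],.006),plane('side',[[260,298]],.006))
print('ring collar top',plane('scene',[[146,221]],.04),plane('side',[[324,126]],.04))
print('neck rim',plane('scene',[[272,249]],.096),plane('side',[[213,173]],.096))
a=cv2.imread('pics/s0.png');b=cv2.imread('pics/d0.png')
r=lambda im,x,y,w,h,k:cv2.resize(im[y:y+h,x:x+w],None,fx=k,fy=k,interpolation=cv2.INTER_CUBIC)
top=np.hstack([r(a,232,225,80,75,5),r(b,180,150,80,75,5)])
bot_=np.hstack([r(a,120,205,53,45,5),r(b,300,112,53,45,5),r(a,330,203,53,45,5)])
bot_=bot_[:, :800]; 
c=np.vstack([top,np.pad(bot_,((0,0),(0,800-bot_.shape[1]),(0,0)))]);cv2.imwrite('pics/c0.png',c)
E
```

```text
disk [[0.42464949 0.17490299 0.006     ]] [[0.41881815 0.17605835 0.006     ]]
ring collar top [[ 0.56253102 -0.31879188  0.04      ]] [[ 0.56214798 -0.31861407  0.04      ]]
neck rim [[0.65023745 0.02460149 0.096     ]] [[0.64208556 0.02524893 0.096     ]]
```

View pics/c0.png

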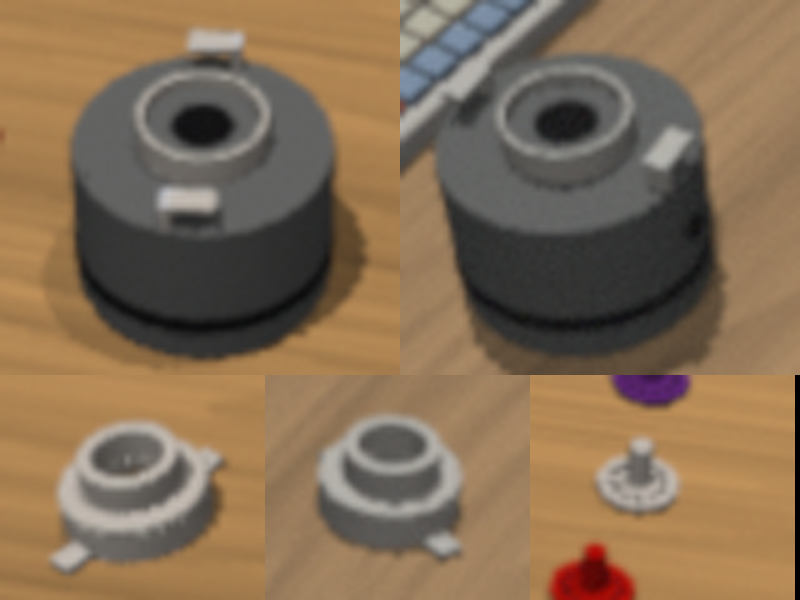

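The crop shows the hooks on either side of the neck at scene pixels of about (275,233) and (270,266). The ring's ears are at scene pixels (134,241) and (162,222). Next I'll look at the ring, then the humidifier, with the wrist camera.

Call:
drive_tool([
  {"dx": 0.375, "dy": -0.136, "fingers": 0},
  {"dx": 0.375, "dy": -0.136, "fingers": 0},
  {"dx": 0.375, "dy": -0.136, "fingers": 0},
  {"dx": 0.375, "dy": -0.136, "fingers": 0},
  {"dx": 0.375, "dy": -0.136, "fingers": 0},
  {"dx": 0.375, "dy": -0.136, "fingers": 0},
  {"dx": 0.375, "dy": -0.136, "fingers": 0},
  {"dx": 0.375, "dy": -0.136, "fingers": 0},
  {"dx": 0.375, "dy": -0.136, "fingers": 0},
  {"dx": 0.375, "dy": -0.136, "fingers": 0},
  {"dx": 0.375, "dy": -0.136, "fingers": 0},
  {"dx": 0.375, "dy": -0.136, "fingers": 0},
  {"fingers": 0},
  {"fingers": 0},
])

```text
invalid input
```

```bash
python3 - <<'E'
from h import *
snap('wrist','w1');print(np.load('pics/w1.npy'),readout.observe()['qpos'])
h=plane('scene',[[275.2,233.4],[269.8,265.6]],.095);print('hooks',h)
print('ears',plane('scene',[[134,241.2],[162.4,222.2]],.003))
E
```

```text
[ 1.71908429e-01 -6.00641171e-01  2.30886917e-01 -3.14076114e+00
  3.92425819e-05  2.78752388e-01] [ 1.22179188  0.52176822 -0.03635375  1.59977348  0.0212014   1.02109932
 -0.1127462 ]
hooks [[0.59771758 0.0192617  0.095     ]
 [0.69987168 0.03183924 0.095     ]]
ears [[ 0.60217356 -0.34020147  0.003     ]
 [ 0.5171525  -0.29897097  0.003     ]]
```

Call:
drive_tool([
  {"dx": 0.375, "dy": -0.136, "dz": 0, "yaw": 0, "fingers": 0},
  {"dx": 0.375, "dy": -0.136, "dz": 0, "yaw": 0, "fingers": 0},
], squeeze=30)

```text
clock: 0.4
position: [0.2365, -0.5537, 0.231]
tool_rot: [-3.141, 0.0, 0.277]
force: [1.7, 0.5, -0.9]
grip_width: 0.0855
finger_force: 0.0
```

Call:
drive_tool([
  {"dx": 0.375, "dy": -0.136, "dz": 0, "yaw": 0, "fingers": 0},
  {"dx": 0.375, "dy": -0.136, "dz": 0, "yaw": 0, "fingers": 0},
  {"dx": 0.375, "dy": -0.136, "dz": 0, "yaw": 0, "fingers": 0},
  {"dx": 0.375, "dy": -0.136, "dz": 0, "yaw": 0, "fingers": 0},
  {"dx": 0.375, "dy": -0.136, "dz": 0, "yaw": 0, "fingers": 0},
  {"dx": 0.375, "dy": -0.136, "dz": 0, "yaw": 0, "fingers": 0},
  {"dx": 0.375, "dy": -0.136, "dz": 0, "yaw": 0, "fingers": 0},
  {"dx": 0.375, "dy": -0.136, "dz": 0, "yaw": 0, "fingers": 0},
  {"dx": 0.375, "dy": -0.136, "dz": 0, "yaw": 0, "fingers": 0},
  {"dx": 0.375, "dy": -0.136, "dz": 0, "yaw": 0, "fingers": 0},
  {"dx": 0, "dy": 0, "dz": 0, "yaw": 0, "fingers": 0},
  {"dx": 0, "dy": 0, "dz": 0, "yaw": 0, "fingers": 0},
])

```text
clock: 1.6
position: [0.5601, -0.3194, 0.2308]
tool_rot: [-3.141, 0.001, 0.28]
force: [-1.5, -0.1, 0.3]
grip_width: 0.0858
finger_force: 0.0
```

```bash
python3 - <<'E'
from h import *
snap('wrist','w1');print(np.load('pics/w1.npy'),readout.observe()['qpos'])
E
```

```text
[ 5.60057157e-01 -3.19409135e-01  2.30832856e-01 -3.14113067e+00
  5.30869610e-04  2.80325410e-01] [ 0.50248734  0.55511694 -0.11334535  1.54045826  0.0693001   1.0505687
 -0.9206349 ]
```

View pics/w1.png

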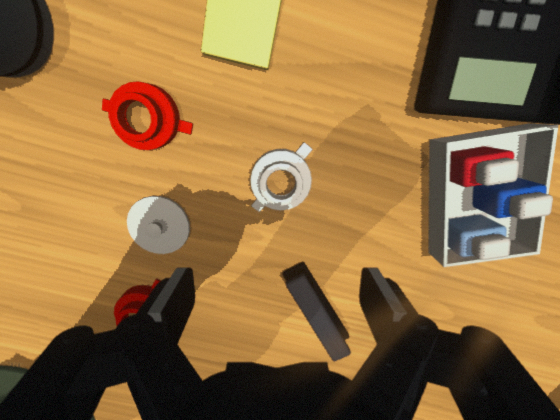

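The wrist view shows the ring near (282,180) with ears at (304,150) and (258,206). I'll measure it by colour mask.

```bash
python3 - <<'E'
from h import *
im=cv2.imread('pics/w1.png');x0,y0=235,130;r=im[y0:225,x0:330]
hsv=cv2.cvtColor(r,cv2.COLOR_BGR2HSV)
m=((hsv[...,1]<70)&(hsv[...,2]>70)).astype(np.uint8)*255
n,l,s,c=cv2.connectedComponentsWithStats(m);k=1+s[1:,4].argmax();m=(l==k).astype(np.uint8)*255
q=np.argwhere(m)[:,::-1]+[x0,y0]
P=plane('wrist',q,.0025,'w1')[:,:2]
hull=cv2.convexHull(P.astype(np.float32))[:,0]
D=np.linalg.norm(hull[:,None]-hull[None],axis=2);i,j=np.unravel_index(D.argmax(),D.shape)
print('tips',hull[i],hull[j],D.max(),(hull[i]+hull[j])/2,np.degrees(np.arctan2(*(hull[i]-hull[j])[::-1])))
# ears: points beyond 41 mm of centre
c0=(hull[i]+hull[j])/2; d=P-c0; e=np.linalg.norm(d,axis=1)>.043
A=P[e&(d[:,0]>0)].mean(0);B=P[e&(d[:,0]<0)].mean(0);print(A,B,np.degrees(np.arctan2(*(A-B)[::-1])),e.sum())
vis=cv2.resize(np.hstack([r,cv2.cvtColor(m,cv2.COLOR_GRAY2BGR)]),None,fx=4,fy=4,interpolation=cv2.INTER_CUBIC)
g=cv2.cvtColor(r,cv2.COLOR_BGR2GRAY)
# collar inner hole: non-white blob inside
inv=cv2.bitwise_not(m);n,l,s,c=cv2.connectedComponentsWithStats(inv)
for t in range(1,n):
  if s[t,4]>60:
    print(s[t],c[t]+[x0,y0],plane('wrist',[c[t]+[x0,y0]],.04,'w1'))
cv2.imwrite('pics/c1.png',vis)
E
```

```text
tips [ 0.5155141  -0.29877797] [ 0.6101575  -0.35073584] 0.10796757 [ 0.5628358  -0.32475692] 151.23384
[ 0.60733183 -0.34385743] [ 0.51867027 -0.3067543 ] -22.708360122887438 186
[   0    0   95   95 5907] [282.52463179 176.08870831] [[ 0.57336036 -0.32362545  0.04      ]]
[ 31  40  30  25 584] [280.66609589 182.07020548] [[ 0.56593028 -0.3235513   0.04      ]]
```

View pics/c1.png

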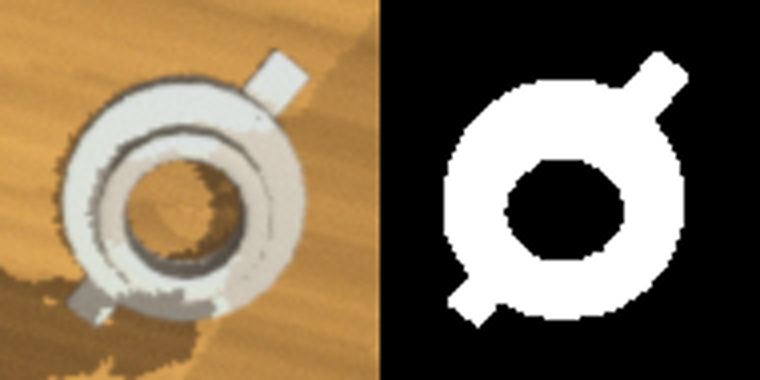

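The crop shows the ear-tip midpoints at about (308.2,145.8) and (255.6,208.5), and the collar's inner top circle centred near (281,183).

```bash
python3 - <<'E'
from h import *
e=plane('wrist',[[308.2,145.8],[255.6,208.5]],.004,'w1')[:,:2];print(e,e.mean(0),np.linalg.norm(e[0]-e[1]),np.degrees(np.arctan2(*(e[0]-e[1])[::-1])))
print(plane('wrist',[[281,183.],[281,182.2]],.04,'w1'))
E
```

```text
[[ 0.61187315 -0.34631803]
 [ 0.51394913 -0.30428783]] [ 0.56291114 -0.32530293] 0.1065628972453011 -23.229607985222145
[[ 0.5649691  -0.32424178  0.04      ]
 [ 0.56588972 -0.32397117  0.04      ]]
```

Call:
drive_tool([
  {"dx": 0.22, "dy": -0.38, "dz": 0, "yaw": 0, "fingers": 0},
  {"dx": 0.22, "dy": -0.38, "dz": 0, "yaw": 0, "fingers": 0},
  {"dx": 0.22, "dy": -0.38, "dz": 0, "yaw": 0, "fingers": 0},
  {"dx": 0.22, "dy": -0.38, "dz": 0, "yaw": 0, "fingers": 0},
  {"dx": 0.22, "dy": -0.38, "dz": 0, "yaw": 0, "fingers": 0},
  {"dx": 0.22, "dy": -0.38, "dz": 0, "yaw": 0, "fingers": 0},
  {"dx": 0.22, "dy": -0.38, "dz": 0, "yaw": 0, "fingers": 0},
  {"dx": 0.22, "dy": -0.38, "dz": 0, "yaw": 0, "fingers": 0},
  {"dx": 0, "dy": 0, "dz": 0, "yaw": 0, "fingers": 0},
  {"dx": 0, "dy": 0, "dz": 0, "yaw": 0, "fingers": 0},
])

```text
clock: 2.65
position: [0.645, 0.0201, 0.2312]
tool_rot: [3.141, 0.0, 0.279]
force: [-0.2, -0.1, -0.5]
grip_width: 0.0853
finger_force: 0.0
```

```bash
python3 - <<'E'
from h import *
im=snap('wrist','w2');print(np.load('pics/w2.npy'),readout.observe()['qpos'])
print(proj('wrist',[[.646,.025,.096],[.598,.019,.095],[.70,.032,.095]],'w2'))
u=proj('wrist',[[.646,.025,.096]],'w2')[0];x0,y0=int(max(0,u[0]-130)),int(max(0,u[1]-130));print(x0,y0)
cv2.imwrite('pics/c2.png',cv2.resize(im[y0:y0+200,x0:x0+260],None,fx=3,fy=3,interpolation=cv2.INTER_CUBIC))
E
```

```text
[6.45036886e-01 2.00564387e-02 2.31215544e-01 3.14118748e+00
 3.92028023e-04 2.78954894e-01] [-0.01595556  0.55771574 -0.16110353  1.53656647  0.09877511  1.055681
 -1.49539519]
[[271.06063604 197.07124052]
 [264.22937489 240.60272542]
 [279.45332107 141.50710011]]
141 67
```

View pics/c2.png

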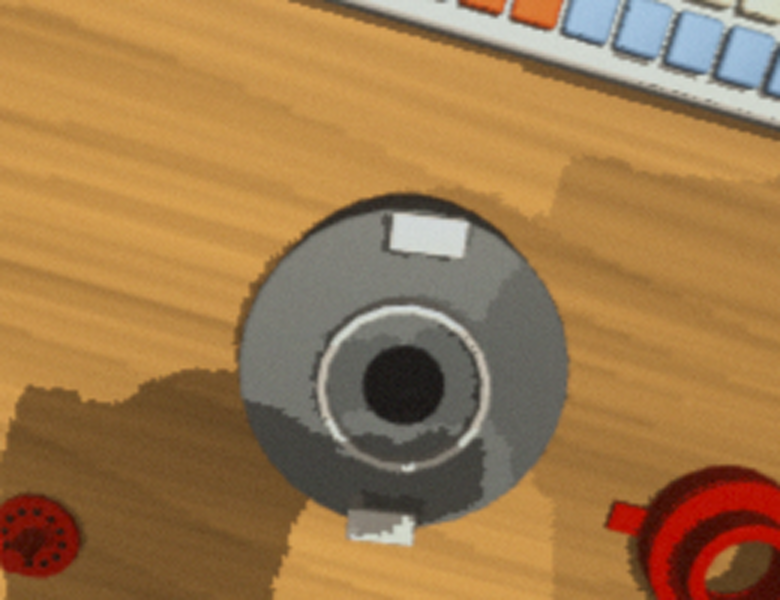

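The crop shows the rim circle centred at (275.3,196.2), the hole at (275.3,195), and hook tops at (283.7,145.3) and (267.8,242.7).

```bash
python3 - <<'E'
from h import *
o=np.array([141,67])
print('rim',plane('wrist',[[275.3,196.2]],.096,'w2'),'hole',plane('wrist',[[275.3,195]],.089,'w2'))
for q in ([(392,212),(468,221),(463,258),(388,249)],[(349,510),(413,513),(412,545),(348,541)]):
    P=plane('wrist',np.array(q)/3+o,.095,'w2')[:,:2];print(P.mean(0));e=(P[1]-P[0]+P[2]-P[3])/2;print(np.linalg.norm(e),np.degrees(np.arctan2(e[1],e[0]))+90)
E
```

```text
rim [[0.648027   0.02119917 0.096     ]] hole [[0.64731531 0.02102798 0.089     ]]
[0.69766068 0.02725846]
0.02385967510111284 9.36215252855527
[0.59662473 0.01468771]
0.022476984474104286 12.579028780864732
```

Call:
drive_tool([
  {"dx": -0.29, "dy": -0.345, "dz": 0, "yaw": 0, "fingers": 0.5},
  {"dx": -0.29, "dy": -0.345, "dz": 0, "yaw": 0, "fingers": 0.5},
  {"dx": -0.29, "dy": -0.345, "dz": 0, "yaw": 0, "fingers": 0.5},
  {"dx": -0.29, "dy": -0.345, "dz": 0, "yaw": 0, "fingers": 0.5},
  {"dx": -0.29, "dy": -0.345, "dz": 0, "yaw": 0, "fingers": 0.5},
  {"dx": -0.29, "dy": -0.345, "dz": 0, "yaw": 0, "fingers": 0.5},
  {"dx": 0, "dy": 0, "dz": 0, "yaw": 0, "fingers": 0.5},
  {"dx": 0, "dy": 0, "dz": 0, "yaw": 0, "fingers": 0.5},
])

```text
clock: 3.5
position: [0.4212, 0.1705, 0.2318]
tool_rot: [3.141, -0.001, 0.278]
force: [-0.0, -0.3, 0.5]
grip_width: 0.0426
finger_force: 0.0
```

```bash
python3 - <<'E'
from h import *
im=snap('wrist','w3');print(np.load('pics/w3.npy'),readout.observe()['qpos'])
u=proj('wrist',[[.422,.175,.006]],'w3')[0];x0,y0=int(max(0,u[0]-65)),int(max(0,u[1]-50));print(u,x0,y0)
cv2.imwrite('pics/c3.png',cv2.resize(im[y0:y0+100,x0:x0+130],None,fx=5,fy=5,interpolation=cv2.INTER_CUBIC))
E
```

```text
[ 4.21163654e-01  1.70536720e-01  2.31798931e-01  3.14108309e+00
 -1.02074836e-03  2.77591177e-01] [-0.30155672  0.25943697 -0.25435115  2.01908296  0.08530383  0.87217835
 -1.89683708]
[272.6539947  177.99867168] 207 127
```

View pics/c3.png

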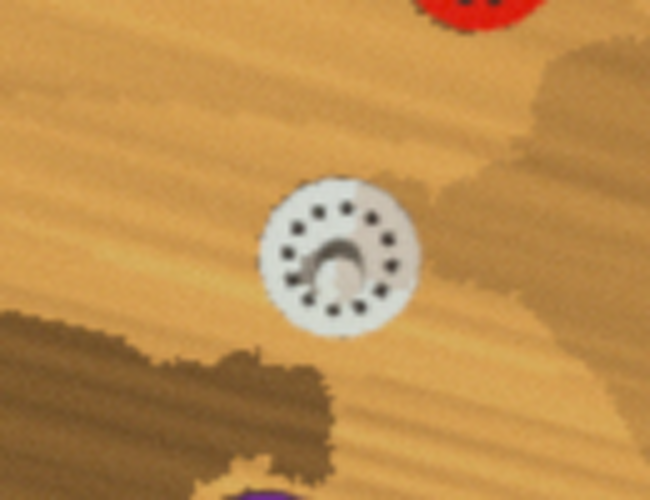

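The crop shows the white disk centred at (275,178.6) with the knob top at (275,182.6), and red and purple look-alikes well to either side.

```bash
python3 - <<'E'
from h import *
a=plane('wrist',[[275,178.6]],.006,'w3')[0];b=plane('wrist',[[275,182.6]],.03,'w3')[0];print(a,b)
s=readout.observe();t=(a+b)/2
print(R.from_euler('xyz',s['tool_rot']).inv().apply(t-s['position'])[:2]*10)
E
```

```text
[0.42207205 0.17187633 0.006     ] [0.42243791 0.1718484  0.03      ]
[ 0.00754164 -0.01518321]
```

Call:
drive_tool([
  {"dx": 0.01, "dy": -0.015, "dz": 0.4, "yaw": 0, "fingers": 0.5},
  {"dx": 0, "dy": 0, "dz": 0.4, "yaw": 0, "fingers": 0.5},
  {"dx": 0, "dy": 0, "dz": 0.4, "yaw": 0, "fingers": 0.5},
  {"dx": 0, "dy": 0, "dz": 0.4, "yaw": 0, "fingers": 0.5},
  {"dx": 0, "dy": 0, "dz": 0.3, "yaw": 0, "fingers": 0.5},
  {"dx": 0, "dy": 0, "dz": 0.2, "yaw": 0, "fingers": 0.5},
  {"dx": 0, "dy": 0, "dz": 0.12, "yaw": 0, "fingers": 0.5},
  {"dx": 0, "dy": 0, "dz": 0, "yaw": 0, "fingers": 0.5},
  {"dx": 0, "dy": 0, "dz": 0, "yaw": 0, "fingers": 1},
  {"dx": 0, "dy": 0, "dz": 0, "yaw": 0, "fingers": 1},
  {"dx": 0, "dy": 0, "dz": 0, "yaw": 0, "fingers": 1},
  {"dx": 0, "dy": 0, "dz": 0, "yaw": 0, "fingers": 1},
  {"dx": 0, "dy": 0, "dz": 0, "yaw": 0, "fingers": 1},
  {"dx": 0, "dy": 0, "dz": 0, "yaw": 0, "fingers": 1},
], squeeze=30)

```text
clock: 4.95
position: [0.4223, 0.1734, 0.0103]
tool_rot: [-3.142, -0.002, 0.278]
force: [-0.5, -1.6, 6.5]
grip_width: 0.0107
finger_force: 29.3
```

Call:
drive_tool([
  {"dx": 0, "dy": 0, "dz": -0.15, "yaw": 0, "fingers": 1},
  {"dx": 0, "dy": 0, "dz": -0.4, "yaw": 0, "fingers": 1},
  {"dx": 0, "dy": 0, "dz": -0.4, "yaw": 0, "fingers": 1},
  {"dx": 0, "dy": 0, "dz": -0.4, "yaw": 0, "fingers": 1},
  {"dx": 0, "dy": 0, "dz": -0.2, "yaw": 0, "fingers": 1},
  {"dx": 0.29, "dy": 0.347, "dz": 0, "yaw": 0, "fingers": 1},
  {"dx": 0.29, "dy": 0.347, "dz": 0, "yaw": 0, "fingers": 1},
  {"dx": 0.29, "dy": 0.347, "dz": 0, "yaw": 0, "fingers": 1},
  {"dx": 0.29, "dy": 0.347, "dz": 0, "yaw": 0, "fingers": 1},
  {"dx": 0.29, "dy": 0.347, "dz": 0, "yaw": 0, "fingers": 1},
  {"dx": 0.29, "dy": 0.347, "dz": 0, "yaw": 0, "fingers": 1},
  {"dx": 0, "dy": 0, "dz": 0, "yaw": 0, "fingers": 1},
  {"dx": 0, "dy": 0, "dz": 0, "yaw": 0, "fingers": 1},
])

```text
clock: 6.25
position: [0.6462, 0.0204, 0.1645]
tool_rot: [-3.141, -0.0, 0.277]
force: [-0.7, 0.1, 0.3]
grip_width: 0.0106
finger_force: 29.3
```

```bash
python3 - <<'E'
from h import *
im=snap('wrist','w4');im2=snap('side','d4');s=readout.observe();print(np.load('pics/w4.npy'),s['grip_width'],s['finger_force'])
print(R.from_euler('xyz',s['tool_rot']).inv().apply(np.array([.6475,.0211,.1])-s['position'])*10)
cv2.imwrite('pics/c4.png',np.hstack([cv2.resize(im[100:350,140:420],None,fx=1.5,fy=1.5),cv2.resize(im2[100:225,160:300],None,fx=2.7,fy=3)]))
E
```

```text
[ 6.46212954e-01  2.04112693e-02  1.64472648e-01 -3.14140613e+00
 -9.92445819e-05  2.77354358e-01] 0.010468380673941539 29.347633123397827
[0.01662393 0.01348759 0.64774697]
```

View pics/c4.png

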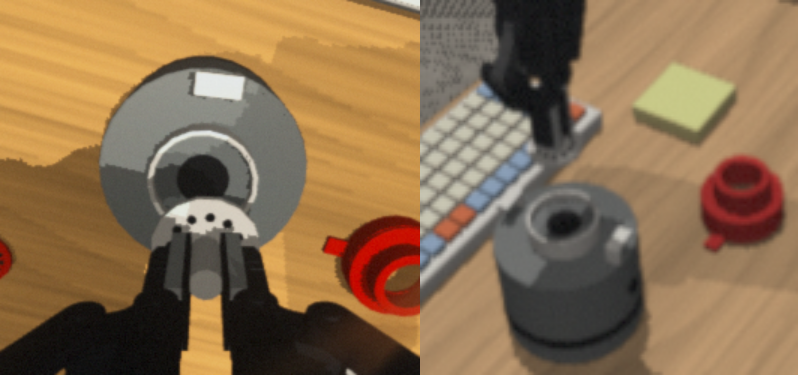

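The disk hangs level in the gripper, about 6 cm above the neck and aligned with it. I'll lower and release it.

Call:
drive_tool([
  {"dx": 0.016, "dy": 0.013, "dz": 0.15, "yaw": 0, "fingers": 1},
  {"dx": 0, "dy": 0, "dz": 0.2, "yaw": 0, "fingers": 1},
  {"dx": 0, "dy": 0, "dz": 0.1, "yaw": 0, "fingers": 1},
  {"dx": 0, "dy": 0, "dz": 0.1, "yaw": 0, "fingers": 1},
  {"dx": 0, "dy": 0, "dz": 0.06, "yaw": 0, "fingers": 1},
  {"dx": 0, "dy": 0, "dz": 0.03, "yaw": 0, "fingers": 1},
  {"dx": 0, "dy": 0, "dz": 0, "yaw": 0, "fingers": 1},
  {"dx": 0, "dy": 0, "dz": 0, "yaw": 0, "fingers": 1},
])

```text
clock: 7.15
position: [0.6483, 0.0203, 0.1007]
tool_rot: [3.142, -0.001, 0.279]
force: [-0.8, -0.0, -0.2]
grip_width: 0.0104
finger_force: 29.3
```

Call:
drive_tool([
  {"dx": 0, "dy": 0, "dz": 0.01, "yaw": 0, "fingers": 1},
  {"dx": 0, "dy": 0, "dz": 0, "yaw": 0, "fingers": 0.7},
  {"dx": 0, "dy": 0, "dz": 0, "yaw": 0, "fingers": 0.7},
  {"dx": 0, "dy": 0, "dz": 0, "yaw": 0, "fingers": 0.7},
  {"dx": 0, "dy": 0, "dz": -0.1, "yaw": 0, "fingers": 0.7},
  {"dx": 0, "dy": 0, "dz": -0.3, "yaw": 0, "fingers": 0.6},
  {"dx": 0, "dy": 0, "dz": -0.4, "yaw": 0, "fingers": 0.3},
  {"dx": 0, "dy": 0, "dz": -0.4, "yaw": 0, "fingers": 0},
  {"dx": 0, "dy": 0, "dz": 0, "yaw": 0, "fingers": 0},
])

```text
clock: 8.05
position: [0.6504, 0.0205, 0.2257]
tool_rot: [3.14, -0.008, 0.278]
force: [1.5, 1.5, 0.2]
grip_width: 0.0761
finger_force: 0.0
```

```bash
python3 - <<'E'
from h import *
im=snap('wrist','w5');s=readout.observe();print(s['position'],s['force'])
u=proj('wrist',[[.6475,.0211,.096]],'w5')[0];x0,y0=int(u[0]-75),int(u[1]-75);print(x0,y0,proj('wrist',[[.6475,.0211,.119]],'w5'))
cv2.imwrite('pics/c5.png',cv2.resize(im[y0:y0+140,x0:x0+150],None,fx=4,fy=4,interpolation=cv2.INTER_CUBIC))
E
```

```text
[0.64926626 0.02039059 0.22274529] [ 0.34174473 -0.37641326  0.4681577 ]
199 129 [[273.87816851 211.98292732]]
```

View pics/c5.png

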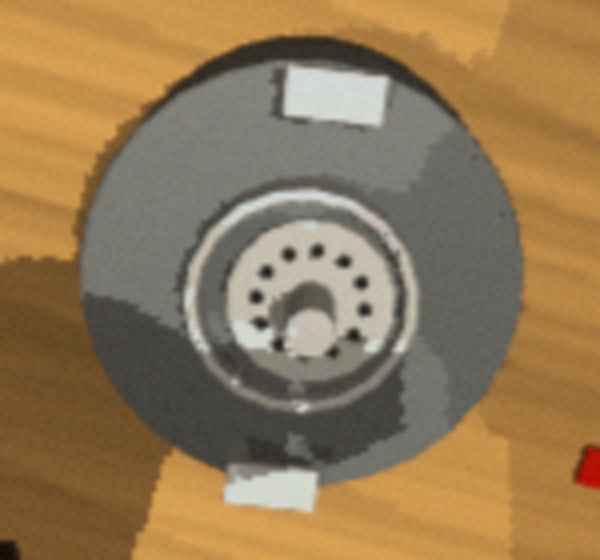

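The disk lies flat in the neck, knob up, with a gap all round (disk at crop pixel (312,302), rim at (302,298)). Next is the ring.

Call:
drive_tool([
  {"dx": -0.222, "dy": 0.385, "dz": 0, "yaw": 0, "fingers": 0},
  {"dx": -0.222, "dy": 0.385, "dz": 0, "yaw": 0, "fingers": 0},
  {"dx": -0.222, "dy": 0.385, "dz": 0, "yaw": 0, "fingers": 0},
  {"dx": -0.222, "dy": 0.385, "dz": 0, "yaw": 0, "fingers": 0},
  {"dx": -0.222, "dy": 0.385, "dz": 0, "yaw": 0, "fingers": 0},
  {"dx": -0.222, "dy": 0.385, "dz": 0, "yaw": 0, "fingers": 0},
  {"dx": -0.222, "dy": 0.385, "dz": 0, "yaw": 0, "fingers": 0},
  {"dx": -0.222, "dy": 0.385, "dz": 0, "yaw": 0, "fingers": 0},
  {"dx": 0, "dy": 0, "dz": 0.4, "yaw": 0, "fingers": 0},
  {"dx": 0, "dy": 0, "dz": 0.4, "yaw": 0, "fingers": 0},
  {"dx": 0, "dy": 0, "dz": 0.4, "yaw": 0, "fingers": 0},
  {"dx": 0, "dy": 0, "dz": 0, "yaw": 0, "fingers": 0},
  {"dx": 0, "dy": 0, "dz": 0, "yaw": 0, "fingers": 0},
])

```text
clock: 9.4
position: [0.562, -0.3246, 0.0997]
tool_rot: [-3.141, 0.001, 0.279]
force: [-0.1, -0.0, 1.0]
grip_width: 0.0851
finger_force: 0.0
```

Call:
drive_tool([
  {"dx": 0.016, "dy": 0.006, "dz": 0.3, "yaw": 0, "fingers": 0},
  {"dx": 0, "dy": 0, "dz": 0.25, "yaw": 0, "fingers": 0},
  {"dx": 0, "dy": 0, "dz": 0.15, "yaw": 0, "fingers": 0},
  {"dx": 0, "dy": 0, "dz": 0.09, "yaw": 0, "fingers": 0},
  {"dx": 0, "dy": 0, "dz": 0, "yaw": 0, "fingers": 0},
  {"dx": 0, "dy": 0, "dz": 0, "yaw": 0, "fingers": 1},
  {"dx": 0, "dy": 0, "dz": 0, "yaw": 0, "fingers": 1},
  {"dx": 0, "dy": 0, "dz": 0, "yaw": 0, "fingers": 1},
  {"dx": 0, "dy": 0, "dz": 0, "yaw": 0, "fingers": 1},
  {"dx": 0, "dy": 0, "dz": 0, "yaw": 0, "fingers": 1},
], squeeze=40)

```text
clock: 10.4
position: [0.5643, -0.3251, 0.0218]
tool_rot: [3.14, -0.001, 0.279]
force: [-3.0, 2.3, 13.1]
grip_width: 0.0508
finger_force: 39.5
```

Call:
drive_tool([
  {"dx": 0, "dy": 0, "dz": -0.1, "yaw": 0, "fingers": 1},
  {"dx": 0, "dy": 0, "dz": -0.3, "yaw": 0, "fingers": 1},
  {"dx": 0, "dy": 0, "dz": -0.4, "yaw": 0, "fingers": 1},
  {"dx": 0, "dy": 0, "dz": -0.4, "yaw": 0, "fingers": 1},
  {"dx": 0, "dy": 0, "dz": -0.4, "yaw": 0, "fingers": 1},
  {"dx": 0.219, "dy": -0.387, "dz": 0, "yaw": 0, "fingers": 1},
  {"dx": 0.219, "dy": -0.387, "dz": 0, "yaw": 0, "fingers": 1},
  {"dx": 0.219, "dy": -0.387, "dz": 0, "yaw": 0, "fingers": 1},
  {"dx": 0.219, "dy": -0.387, "dz": 0, "yaw": 0, "fingers": 1},
  {"dx": 0.219, "dy": -0.387, "dz": 0, "yaw": 0, "fingers": 1},
  {"dx": 0.219, "dy": -0.387, "dz": 0, "yaw": 0, "fingers": 1},
  {"dx": 0.219, "dy": -0.387, "dz": 0, "yaw": 0, "fingers": 1},
  {"dx": 0.219, "dy": -0.387, "dz": 0, "yaw": 0, "fingers": 1},
])

```text
clock: 11.7
position: [0.6473, 0.0229, 0.1814]
tool_rot: [3.141, -0.001, 0.279]
force: [0.7, 0.1, -1.2]
grip_width: 0.0509
finger_force: 41.9
```

Call:
drive_tool([
  {"dx": 0, "dy": 0, "dz": 0, "yaw": -0.08, "fingers": 1},
  {"dx": 0, "dy": 0, "dz": 0, "yaw": -0.08, "fingers": 1},
  {"dx": 0, "dy": 0, "dz": 0, "yaw": -0.08, "fingers": 1},
  {"dx": 0, "dy": 0, "dz": 0, "yaw": -0.08, "fingers": 1},
  {"dx": 0, "dy": 0, "dz": 0, "yaw": -0.08, "fingers": 1},
  {"dx": 0, "dy": 0, "dz": 0, "yaw": -0.08, "fingers": 1},
  {"dx": 0, "dy": 0, "dz": 0, "yaw": -0.08, "fingers": 1},
  {"dx": 0, "dy": 0, "dz": 0, "yaw": -0.08, "fingers": 1},
  {"dx": 0, "dy": 0, "dz": 0, "yaw": -0.08, "fingers": 1},
  {"dx": 0, "dy": 0, "dz": 0, "yaw": -0.08, "fingers": 1},
  {"dx": 0, "dy": 0, "dz": 0, "yaw": -0.08, "fingers": 1},
  {"dx": 0, "dy": 0, "dz": 0, "yaw": -0.08, "fingers": 1},
  {"dx": 0, "dy": 0, "dz": 0, "yaw": 0, "fingers": 1},
  {"dx": 0, "dy": 0, "dz": 0, "yaw": 0, "fingers": 1},
])

```text
clock: 13.1
position: [0.647, 0.0208, 0.1808]
tool_rot: [3.141, 0.0, 1.783]
force: [0.2, -0.1, -0.9]
grip_width: 0.0507
finger_force: 41.9
```

```bash
python3 - <<'E'
from h import *
im=snap('scene','s6');w=snap('wrist','w6');s=readout.observe();print(s['position'],s['tool_rot'],s['force'],s['grip_width'],s['qpos'])
print(R.from_euler('xyz',s['tool_rot']).inv().apply(np.array([.6475,.0211,.1018])-s['position'])*10)
cv2.imwrite('pics/c6.png',np.hstack([cv2.resize(im[160:310,205:340],None,fx=3,fy=3,interpolation=cv2.INTER_CUBIC),cv2.resize(w[70:370,100:450],(395,450))]))
E
```

```text
[0.64699992 0.02097632 0.18064568] [3.14134503e+00 2.97868428e-04 1.78364709e+00] [-0.45085962 -0.58455477 -0.79833059] 0.05075460876066391 [ 0.228607    0.66098368 -0.55201242  1.56466616  0.38622259  1.02626731
 -0.21859258]
[3.87342631e-04 4.95401893e-03 7.88457935e-01]
```

View pics/c6.png

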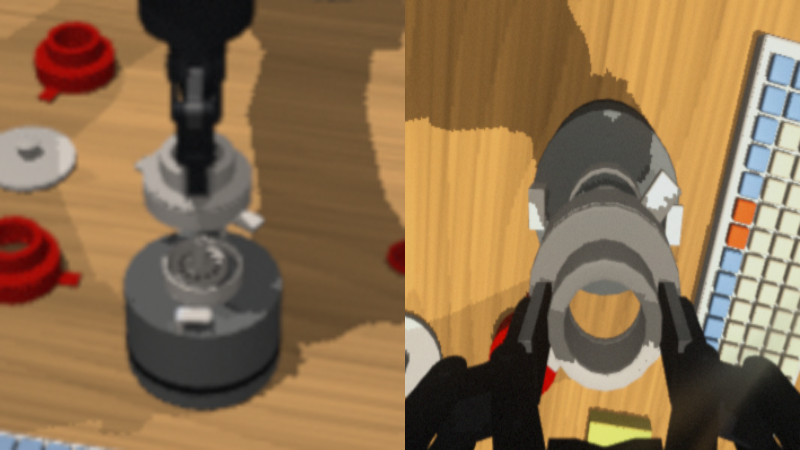

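The ring is level above the neck, with one ear pointing up-right in the wrist view (crop pixel (663,190)), which matches the planned 63°. Now I'll lower it.

Call:
drive_tool([
  {"dx": 0, "dy": 0.005, "dz": 0.2, "yaw": 0, "fingers": 1},
  {"dx": 0, "dy": 0, "dz": 0.2, "yaw": 0, "fingers": 1},
  {"dx": 0, "dy": 0, "dz": 0.1, "yaw": 0, "fingers": 1},
  {"dx": 0, "dy": 0, "dz": 0.1, "yaw": 0, "fingers": 1},
  {"dx": 0, "dy": 0, "dz": 0.05, "yaw": 0, "fingers": 1},
  {"dx": 0, "dy": 0, "dz": 0.05, "yaw": 0, "fingers": 1},
  {"dx": 0, "dy": 0, "dz": 0.03, "yaw": 0, "fingers": 1},
  {"dx": 0, "dy": 0, "dz": 0, "yaw": 0, "fingers": 1},
])

```text
clock: 14.0
position: [0.6475, 0.0212, 0.1072]
tool_rot: [-3.142, -0.0, 1.787]
force: [-1.2, -0.0, -0.4]
grip_width: 0.0511
finger_force: 41.9
```

Call:
drive_tool([
  {"dx": 0, "dy": 0, "dz": 0.02, "yaw": 0, "fingers": 1},
  {"dx": 0, "dy": 0, "dz": 0.02, "yaw": 0, "fingers": 1},
  {"dx": 0, "dy": 0, "dz": 0.01, "yaw": 0, "fingers": 1},
  {"dx": 0, "dy": 0, "dz": 0, "yaw": 0, "fingers": 1},
  {"dx": 0, "dy": 0, "dz": 0, "yaw": 0, "fingers": 1},
])

```text
clock: 14.5
position: [0.6475, 0.0211, 0.1024]
tool_rot: [3.141, -0.0, 1.787]
force: [-0.4, 0.6, -0.4]
grip_width: 0.0505
finger_force: 41.9
```

Call:
drive_tool([
  {"dx": 0, "dy": 0, "dz": 0, "yaw": 0.07, "fingers": 1},
  {"dx": 0, "dy": 0, "dz": 0, "yaw": 0.07, "fingers": 1},
  {"dx": 0, "dy": 0, "dz": 0, "yaw": 0.07, "fingers": 1},
  {"dx": 0, "dy": 0, "dz": 0, "yaw": 0.07, "fingers": 1},
  {"dx": 0, "dy": 0, "dz": 0, "yaw": 0.07, "fingers": 1},
  {"dx": 0, "dy": 0, "dz": 0, "yaw": 0.07, "fingers": 1},
  {"dx": 0, "dy": 0, "dz": 0, "yaw": 0.07, "fingers": 1},
  {"dx": 0, "dy": 0, "dz": 0, "yaw": 0, "fingers": 1},
  {"dx": 0, "dy": 0, "dz": 0, "yaw": 0, "fingers": 1},
])

```text
clock: 15.4
position: [0.6475, 0.0213, 0.1024]
tool_rot: [3.141, 0.0, 1.021]
force: [-0.3, 0.4, -0.6]
grip_width: 0.051
finger_force: 41.9
```

```bash
python3 -c "
from h import *
s=readout.observe();print(s['position'],s['tool_rot'],s['force'],s['moment'])"
```

```text
[0.64750057 0.02130156 0.10236912] [3.14146356e+00 3.61161862e-05 1.02062892e+00] [-0.28830256  0.35398245 -0.63578323] [ 0.00424118 -0.03505238 -0.04286124]
```

Call:
drive_tool([
  {"dx": 0, "dy": 0, "dz": 0, "yaw": 0.03, "fingers": 1},
  {"dx": 0, "dy": 0, "dz": 0, "yaw": 0.03, "fingers": 1},
  {"dx": 0, "dy": 0, "dz": 0, "yaw": 0.03, "fingers": 1},
  {"dx": 0, "dy": 0, "dz": 0, "yaw": 0.02, "fingers": 1},
  {"dx": 0, "dy": 0, "dz": 0, "yaw": 0, "fingers": 1},
])

```text
clock: 15.9
position: [0.6474, 0.0212, 0.1023]
tool_rot: [-3.141, 0.0, 0.845]
force: [-0.0, 0.1, -0.5]
grip_width: 0.0507
finger_force: 41.9
```

```bash
python3 -c "
from h import *
s=readout.observe();print(s['position'],s['tool_rot'],s['force'],s['moment'])"
```

```text
[0.64744592 0.02120196 0.10229754] [-3.14148089e+00  1.88889117e-06  8.45429576e-01] [-0.03864291  0.12232193 -0.54894547] [0.01921243 0.0030874  0.02376325]
```

Call:
drive_tool([
  {"dx": 0, "dy": 0, "dz": 0, "yaw": 0.02, "fingers": 1},
  {"dx": 0, "dy": 0, "dz": 0, "yaw": 0.02, "fingers": 1},
  {"dx": 0, "dy": 0, "dz": 0, "yaw": 0, "fingers": 1},
  {"dx": 0, "dy": 0, "dz": 0, "yaw": 0, "fingers": 1},
])

```text
clock: 16.3
position: [0.6473, 0.0222, 0.1022]
tool_rot: [-3.141, -0.0, 0.783]
force: [-0.3, 6.0, -1.1]
grip_width: 0.0506
finger_force: 42.9
```

```bash
python3 -c "
from h import *
s=readout.observe();print(s['position'],s['tool_rot'],s['force'],s['moment'])"
```

```text
[0.64728354 0.02217866 0.10221272] [-3.14062740e+00 -4.70085250e-04  7.83205925e-01] [-0.33364337  6.00399813 -1.08935782] [1.35197916 0.27815886 0.26289462]
```

Call:
drive_tool([
  {"dx": 0.007, "dy": -0.007, "dz": 0, "yaw": 0.02, "fingers": 1},
  {"dx": 0.007, "dy": -0.007, "dz": 0, "yaw": 0.02, "fingers": 1},
  {"dx": 0, "dy": 0, "dz": 0, "yaw": 0, "fingers": 1},
  {"dx": 0, "dy": 0, "dz": 0, "yaw": 0, "fingers": 1},
])

```text
clock: 16.7
position: [0.6472, 0.022, 0.1023]
tool_rot: [3.141, 0.001, 0.717]
force: [-3.8, -4.0, 3.7]
grip_width: 0.0504
finger_force: 43.4
```

```bash
python3 -c "
from h import *
s=readout.observe();print(s['position'],s['tool_rot'],s['force'],s['moment'])"
```

```text
[0.64722728 0.02197542 0.10234673] [3.14096434e+00 1.45382176e-03 7.17255693e-01] [-3.81530544 -4.01251679  3.74176411] [-0.98693449  0.70666872  0.3185972 ]
```

Call:
drive_tool([
  {"dx": 0, "dy": 0, "dz": 0, "yaw": 0.02, "fingers": 1},
  {"dx": 0, "dy": 0, "dz": 0, "yaw": 0.02, "fingers": 1},
  {"dx": 0, "dy": 0, "dz": 0, "yaw": 0, "fingers": 1},
  {"dx": 0, "dy": 0, "dz": 0, "yaw": 0, "fingers": 1},
])

```text
clock: 17.1
position: [0.647, 0.0215, 0.1023]
tool_rot: [3.141, 0.002, 0.654]
force: [-3.8, -5.9, 3.9]
grip_width: 0.0509
finger_force: 41.0
```

```bash
python3 -c "
from h import *
s=readout.observe();print(s['position'],s['tool_rot'],s['force'],s['moment'])
w=snap('wrist','w7')"
```

```text
[0.64703235 0.0214713  0.10232706] [3.14069536e+00 2.12773187e-03 6.54319887e-01] [-3.81729678 -5.86204153  3.88091197] [-1.38088274  1.16881128  0.56466591]
```

Call:
drive_tool([
  {"dx": 0, "dy": 0, "dz": 0, "yaw": 0.02, "fingers": 1},
  {"dx": 0, "dy": 0, "dz": 0, "yaw": 0.02, "fingers": 1},
  {"dx": 0, "dy": 0, "dz": 0, "yaw": 0, "fingers": 1},
])

```text
clock: 17.45
position: [0.6474, 0.0218, 0.1023]
tool_rot: [3.141, 0.001, 0.591]
force: [-0.9, -4.7, -0.1]
grip_width: 0.0509
finger_force: 41.9
```

```bash
python3 -c "
from h import *
s=readout.observe();print(s['position'],s['tool_rot'],s['force'],s['moment'])"
```

```text
[0.64739694 0.02179162 0.10225135] [3.14054571e+00 1.07541178e-03 5.90516435e-01] [-0.85102373 -4.6610005  -0.05865832] [-1.11211614  0.19285167  0.17946639]
```

The turning moment rose and then slipped, so the ring is at its stops. I'll release it and check.

Call:
drive_tool([
  {"dx": 0, "dy": 0, "dz": 0, "yaw": 0, "fingers": 0},
  {"dx": 0, "dy": 0, "dz": 0, "yaw": 0, "fingers": 0},
  {"dx": 0, "dy": 0, "dz": 0, "yaw": 0, "fingers": 0},
  {"dx": 0, "dy": 0, "dz": 0, "yaw": 0, "fingers": 0},
  {"dx": 0, "dy": 0, "dz": -0.2, "yaw": 0, "fingers": 0},
  {"dx": 0, "dy": 0, "dz": -0.4, "yaw": 0, "fingers": 0},
  {"dx": 0, "dy": 0, "dz": -0.4, "yaw": 0, "fingers": 0},
  {"dx": 0, "dy": 0, "dz": -0.3, "yaw": 0, "fingers": 0},
  {"dx": 0, "dy": 0, "dz": 0, "yaw": 0, "fingers": 0},
  {"dx": 0, "dy": 0, "dz": 0, "yaw": 0, "fingers": 0},
])

```text
clock: 18.45
position: [0.6477, 0.0232, 0.2327]
tool_rot: [3.141, -0.001, 0.593]
force: [0.4, 0.8, -1.0]
grip_width: 0.0857
finger_force: 0.0
```

```bash
python3 - <<'E'
from h import *
im=snap('wrist','w8');print(np.load('pics/w8.npy'))
hsv=cv2.cvtColor(im,cv2.COLOR_BGR2HSV)
m=((hsv[...,1]<60)&(hsv[...,2]>125)).astype(np.uint8)
n=400;gx=.6475+np.linspace(.07,-.07,36);gy=.0211+np.linspace(.07,-.07,70)
for z in(.085,):
  P=np.array([[x,y,z] for x in gx for y in gy]);u=np.round(proj('wrist',P,'w8')).astype(int)
  ok=(u>=0).all(1)&(u[:,0]<560)&(u[:,1]<420)
  v=np.zeros(len(P),int);h=hsv[u[ok][:,1],u[ok][:,0]]
  v[ok]=np.where(h[:,1]>75,9,np.clip(h[:,2]//28,0,8))
  for r in v.reshape(36,70):print(''.join('.' if c==9 else str(c) for c in r))
E
```

```text
[ 6.47657442e-01  2.31803021e-02  2.32694538e-01  3.14107954e+00
 -9.25786824e-04  5.92955747e-01]
......................................................................
......................................................................
......................................................................
.........................121112222.334................................
.....................11123367777777777444443..........................
.................1112444224777777777776444444433......................
...............113444444423777777777766444444333333...................
.............1134444444442234557777444434444433333333.................
............1344444444444443334456555664333333333333333...............
..........11344444444443333777777777777777775433333333333.............
..........244444444443246777777777777777777775663333333333............
.........24444444443237777777777776666677777777776333333333...........
........2444444443337777777774333335547664666767677533333333..........
........3444444443577777774334777777777777776666667763333333..........
.......
[... 854 characters left out ...]
....2222222222233333333333433345567775444343444..............
...............222222222222223344444444467544444444444................
.................22222222222222233777777633334444344..................
....................22222222233333666566423334434.....................
........................322223323345677777776.........................
.............................4..5777777777777.........................
.................................677777777777.........................
..................................6...................................
......................................................................
......................................................................
```

```bash
python3 -c "
from h import *
print(workorder.job_done())"
```

```text
the job is handed in; nothing more can be done
None
```

The humidifier is back together and handed in at about 18.5 s of the 61 s: disk flat in the mouth with its knob up, ring over it and turned clockwise until it hit its stops. The final wrist image, measured in code, puts the ears under the hooks at about 5°, where I worked out the stop to be; I did not measure the ring's height after releasing it from about 0.5 mm above the top, and no verdict came back.

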